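# Fit the keyed lens cell on the bench inspection light and hold it home

## Robot

A 6-joint arm with a two-finger parallel gripper is mounted at the origin on the work surface. World frame = base frame: x ahead of the robot, y to its left, z up, the work surface at z = 0. Lengths are in m, angles in degrees, forces in N, time in s.
With the tool pointing down it reaches from about 0.4 to 0.825 m from the base axis. Payload 7 kg.
Tool frame: the origin (TCP) lies midway between the tips of the shut fingers; the grasp point (between the pads) lies 19 mm behind it; z points along the fingers, y is the line along which they close (so a half turn about z gives the same grasp; the last joint's range is limited). The gripper opens to 88 mm and grips with 3 to 60 N. Pads are 19 mm wide; open, the fingers measure 130 mm over their backs; the gripper's body (78 mm by 193 mm) begins 47 mm behind the grasp point.
Start: joints at [-48.868, 20.546, 0.682, 0, -70.136, -16.507], TCP at [0.281, -0.614, 0.202] pointing down, gripper open.
Joint ranges: [-176.03, 176.03], [-82.01, 121.73], [-58.28, 71.71], [-173.87, 95.51], [-174.79, -0.11], [-173.66, 173.66]. Speed limits (degrees/s): [136.94, 136.94, 172.46, 180, 180, 180].

## Interface

Orientations are given as [roll, pitch, yaw] about the fixed x, y, z axes, in that order (R = Rz(yaw) Ry(pitch) Rx(roll)).
In Python, from plant import ctrl gives the robot as it stands.
- The arm moves only by the tool arm_command, never from a script. Its argument "steps" is a list of rows, each an object with "translation": the shift along the tool's x, y, z in mm, a list of three; "rotation": the turn, a rotation vector about the tool's x, y, z in units of 5 degrees (1.0 is 5 degrees), a list of three; "claw": the finger opening in mm, from 0 to 87.6. In form: [{"translation": [x, y, z], "rotation": [rx, ry, rz], "claw": claw}, ...]. A call has 1 to 5 rows; each row is the pose to reach, as a shift and turn from the pose commanded when the call began, along the tool's axes at that moment; what a row does not reach only later rows make up. A row lasts 1/10 s, in which the tool goes at most 50 mm and 8.59 degrees, less where a joint would pass 70% of its speed; a pose out of reach is approached as far as the arm can. A call with a gripper value outside its range is refused whole. The fingers move at their own pace and stop on an object; the grip force is fixed at half the most. Time passes only in rows, so rows that repeat a pose let the fingers close. It gives the time, the measured TCP pose, the force, the opening and the grip force at its end, in the units of the state.
- ctrl.get_obs(): the state, without advancing time (a new reading comes with each control period).
- ctrl.snapshot(name): name is "scene" or "top" or "wrist"; returns (picture, depth): 400x640x3 uint8, red, green, blue; 400x640 float32, m along the optical axis (not along the pixel's ray), 0 where there is no reading.
- ctrl.calibration(name): a dict with "vertical_fov" (degrees; the focal length in pixels is half the picture's height over the tangent of half this angle, whatever the lens; pixels are square), "cx", "cy" (the principal point, pixels), "rvec" (rotation vector, rad) and "tvec" (3), from world to camera coordinates, as OpenCV has them; the wrist camera has in their place "hand_eye" (4x4, takes a point from camera to tool coordinates, whose origin is the TCP and whose axes are the flange's). Camera axes: x right, y down, z forward; pixel columns grow to the right and rows downward; lengths in m; the calibration is good to about 2 mm. A picture is of the moment at which its call begins: read the wrist's pose just before it. calibration takes no time and is no camera call.
- ctrl.close_job(): hands the job in; it is judged then, once.
The state is a dict: "clock": time; "joint_pos": joint angles; "qvel": joint speeds; "tau": joint torques, N m; "tool_pos": TCP position; "orientation": TCP orientation; "force": force on the tool from outside, world axes, zero at the start; "moment": the same for the moment, N m; "opening": finger opening in m; "gripper_force": force on a finger pad.
Only numpy, scipy, OpenCV 4.12 (cv2) and the standard library are available. Lean on these libraries where they do the work, as an engineer would, in place of code of your own. Each camera call takes 0.05 s, during which the arm holds its last target. There are 200 camera calls.

## Task

Set the larger knurled lens cell, opal face up, over the upright port of the bench inspection light, turn it until the keyways hidden in its bore drop over the port's pins, then push it straight down against the sprung seat until it is fully home on the shoulder ring. Finish while still holding it pushed home: do not let go. Leave the small lens cell, the jar and the bowl where they are.

Things in the scene. Friction and masses are not known exactly. Their poses are not given: they have to be found in the camera images.
- cell: the larger lens cell: round aluminium collar, knurled side, 57 mm diameter, 44 mm high, 0.1-0.21 kg, standing with its white opal face up. Origin: centre of its open underside, z up. Bore 38 mm wide, 39 mm deep, open at the bottom, with three hidden keyways 120 degrees apart, 11 mm wide, 5 mm deep, all its depth from the lower rim; unseen from outside
- light: the bench inspection light, fixed to the table: grey box 140 x 120 x 40 mm, x along its length, origin at the centre of its underside. The port rises from the middle of its top. Around the port's foot lie the brass sprung seat and, outside it, the fixed steel shoulder ring, 66 mm outer diameter, 4 mm high. A cell let go on the port stays there by itself
- port_top (a point): centre of the top of the port, 82 mm above the table. The port is an upright steel spigot 35 mm in diameter, 42 mm tall above the box, its upper 5 mm chamfered to 25 mm diameter
- pin_level (a point): point on the port's axis level with the tops of its three pins, 66 mm above the table. The pins are round, 6 mm thick, level, 120 degrees apart, out to 22.5 mm radius. Their angle differs each time, unrelated to these axes. A cell turned wrong rests on them (underside here); turned right within about 6 degrees, which takes at most 120 degrees of turning, it can drop 14 mm to the seat
- home (a point): point on the port's axis level with the top of the fixed shoulder ring, 44 mm above the table: the cell's origin is here when it is fully home
- seat (a joint): travel of the brass sprung seat ring (51 mm outer diameter) around the foot of the port, in m: 0 = up, its top 8 mm above the shoulder ring; 0.008 = fully down, flush with the shoulder ring. The spring pushes up with about 4 N at 0 and 11 N at 0.008, so the cell lifts off home as soon as it is let go
- small_cell: bystander: a smaller round lens cell of the same look, 42 mm diameter, 30 mm high, loose on the table; origin at the centre of its underside
- jar: bystander: white plastic jar with a lid, 52 mm diameter, 70 mm high, loose; origin at the centre of its underside
- bowl: bystander: white bowl, 120 mm diameter, 50 mm high, loose; origin at the centre of its underside
There are look-alikes about, which are no part of the job. What is shaped like the light but green is not meant.

How it is judged (in metres and radians):
At the end, for the whole second after the job is handed in: The robot is still holding the larger cell, which is at rest, opal face up (within 4 degrees), centred on the port within 3 mm and keyed over the pins, its underside within 2 mm of the shoulder ring and the sprung seat pressed down at least 6 of its 8 mm; the robot presses on it with more than 2 N (horizontal distance between cell and home below 0.003 m and z of cell in the frame of home between -0.002 and 0.002 m and angle between cell's own z axis and vertical below 0.07 rad and value of joint seat above 0.006 m and linear speed of cell below 0.02 m/s and (contact force between cell and the fingers above 2 N or contact force between cell and the arm above 2 N)); the arm keeps its last pose, push and grip.
It fails at once if the small lens cell, the jar or the bowl is moved more than 20 mm (distance of any of small_cell, jar, bowl from where it was at the start of the episode above 0.02 m).
It also fails if it takes over 61 s, if anything falls off the work surface, if the arm or the gripper's body presses on something with over 40 N, if the wrist force passes 120 N, or if a joint passes its speed limit or range.

## Working session

There is one attempt and no reset: what is moved stays moved. The work goes in short steps, Python scripts to look and compute and a tool call to move; the robot and the scene stay as the last step left them, time stands still between calls to the robot, and variables do not carry over. Pictures are saved under pics/ and viewed, at most 10 in all, crops included, and the job is handed in when it is done.

Besides the shell and the picture viewer there is one more tool, called after ">>>" by a JSON object that holds its "fn" and its "kwargs". arm_command: Moves the arm, as the interface text tells. Its arguments: {"type":"object","properties":{"steps":{"type":"array"}},"required":["steps"]}

```bash
mkdir -p pics; cat > h.py <<'E'
import numpy as np,cv2,pickle
from plant import ctrl
from scipy.spatial.transform import Rotation as R
def cam(name,obs=None):
    c=ctrl.calibration(name);f=200/np.tan(np.radians(c["vertical_fov"])/2)
    if "hand_eye" in c:
        T=np.eye(4);T[:3,:3]=R.from_euler('xyz',obs["orientation"],degrees=True).as_matrix();T[:3,3]=obs["tool_pos"]
        T=T@np.array(c["hand_eye"]);return f,c["cx"],c["cy"],T
    M=np.eye(4);M[:3,:3]=cv2.Rodrigues(np.array(c["rvec"],float))[0];M[:3,3]=np.ravel(c["tvec"])
    return f,c["cx"],c["cy"],np.linalg.inv(M)
def shot(name,tag):
    o=ctrl.get_obs();im,d=ctrl.snapshot(name)
    cv2.imwrite(f"pics/{tag}.png",im[:,:,::-1]);np.savez(f"pics/{tag}.npz",im=im,d=d);pickle.dump((cam(name,o),o),open(f"pics/{tag}.pkl","wb"))
    return im,d,o
def load(tag):
    z=np.load(f"pics/{tag}.npz");c,o=pickle.load(open(f"pics/{tag}.pkl","rb"));return z["im"],z["d"],c,o
def ray(C,u,v):
    f,cx,cy,T=C;return T[:3,3],T[:3,:3]@np.array([(u-cx)/f,(v-cy)/f,1])
def onplane(C,u,v,z):
    p,r=ray(C,u,v);return p+r*(z-p[2])/r[2]
def atdepth(C,u,v,d):
    p,r=ray(C,u,v);return p+r*d
E
python3 - <<'E'
from h import *
for n in("scene","top","wrist"):shot(n,n+"0");print(n,load(n+"0")[2])
o=ctrl.get_obs();print(o)
a=cv2.imread("pics/top0.png");b=cv2.imread("pics/scene0.png")
E
```

```text
scene (np.float64(468.21280883216764), 311.51091692264305, 198.63610183034007, array([[-0.09854127,  0.76829133, -0.6324698 ,  1.29188927],
       [ 0.99503844,  0.06731142, -0.07326448,  0.11273759],
       [-0.01371603, -0.63655134, -0.77111236,  1.02285708],
       [ 0.        ,  0.        ,  0.        ,  1.        ]]))
top (np.float64(422.39639138564013), 321.98116731141613, 205.8605786395853, array([[-2.72552827e-02, -9.86407954e-01,  1.62038569e-01,
         3.56803800e-01],
       [-9.99628418e-01,  2.68269136e-02, -4.83140632e-03,
         4.76331922e-02],
       [ 4.18742944e-04, -1.62110040e-01, -9.86772598e-01,
         1.02504063e+00],
       [ 0.00000000e+00,  0.00000000e+00,  0.00000000e+00,
         1.00000000e+00]]))
wrist (np.float64(354.4131080464231), 324.4026643088946, 197.8986724854656, array([[-0.41682078,  0.87257633,  0.25469784,  0.21106855],
       [ 0.90898752,  0.39967323,  0.11833428, -0.64382625],
       [ 0.00145978,  0.28084135, -0.9597531 ,  0.3825609 ],
       [ 0.        ,  0.        ,  0.        ,  1.        ]]))
{'clock': 0.15, 'joint_pos': array([-4.88668312e+01,  2.05820396e+01,  6.47561009e-01, -1.32442513e-02,
       -7.01379344e+01, -1.65066704e+01]), 'qvel': array([-0.01294779, -0.08720376,  0.0295607 ,  0.08667358, -0.00303458,
        0.00526774]), 'tau': array([-5.76126458e-04, -5.83274889e+01,  2.93291241e+01,  7.00136259e+00,
        8.74939113e-03, -1.37483021e-04]), 'tool_pos': array([ 0.28107155, -0.61326208,  0.20165514]), 'orientation': array([ 1.79927033e+02, -8.63706460e-03, -1.55378004e+02]), 'force': array([ 0.46538913, -0.61379289, -0.34588138]), 'moment': array([ 0.02904315, -0.02817468, -0.00899416]), 'gripper_force': 0.0, 'opening': 0.08764797410020575}
```

View pics/top0.png

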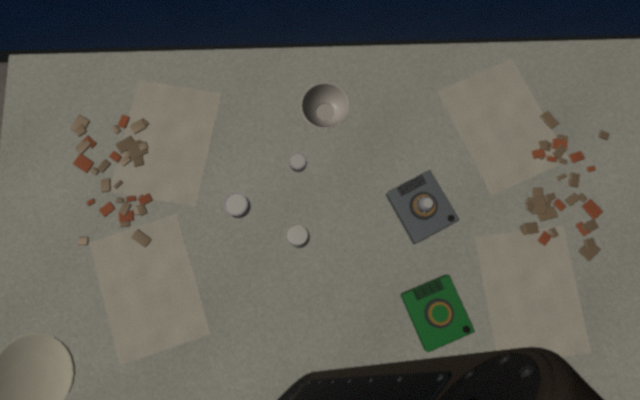

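View pics/scene0.png

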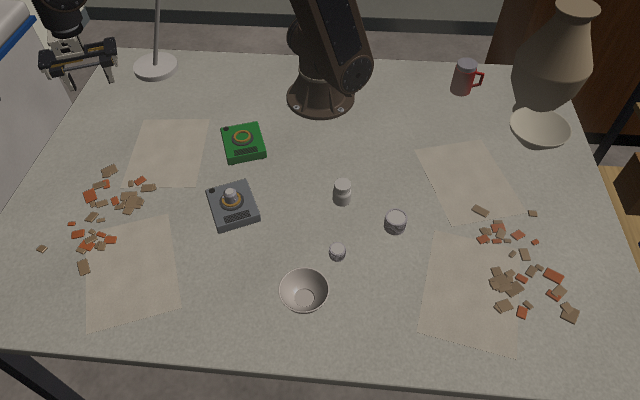

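The top view shows the grey light at (423,207), the larger cell at (237,205), the small cell at (298,162), the jar at (298,236), the bowl at (325,105) and the green decoy at (438,313). In the scene view the cell is at (396,221) and the port at (231,196).

```bash
python3 - <<'E'
from h import *
def tri(C1,p1,C2,p2):
    a,r=ray(C1,*p1);b,s=ray(C2,*p2);k=np.linalg.lstsq(np.c_[r,-s],b-a,rcond=None)[0]
    return (a+k[0]*r+b+k[1]*s)/2,np.linalg.norm(a+k[0]*r-b-k[1]*s)
def blob(im,u,v,w,t):
    g=cv2.cvtColor(im,cv2.COLOR_RGB2GRAY)[v-w:v+w,u-w:u+w]
    n,l,s,c=cv2.connectedComponentsWithStats((g>t).astype(np.uint8));i=l[w-2:w+3,w-2:w+3].max()
    return c[i]+[u-w,v-w],s[i]
T,dT,CT,_=load("top0");S,dS,CS,_=load("scene0")
for nm,a,b in(("cell",(237,205),(396,217)),("small",(298,162),(337,249)),("jar",(298,236),(342,186)),("port",(426,203),(231,191))):
    print(nm,T[a[1],a[0]],S[b[1],b[0]],tri(CT,a,CS,b), atdepth(CT,*a,dT[a[1],a[0]]),atdepth(CS,*b,dS[b[1],b[0]]))
    for im,p in((T,a),(S,b)):
        for t in (140,160,180): print(t,*blob(im,*p,18,t))
# light's top outline in top view
hsv=cv2.cvtColor(T[165:250,380:465],cv2.COLOR_RGB2HSV)
a=cv2.resize(T[160:250,205:465],None,fx=3,fy=3,interpolation=2);b=cv2.resize(S[160:260,195:415],None,fx=3.545,fy=3.545,interpolation=2)
b=b[:, :780]; cv2.imwrite("pics/crop.png",np.vstack([a[:,:b.shape[1]],b[:320,:a.shape[1]]])[:600,:,::-1])
E
```

```text
cell [140 136 127] [154 148 141] (array([0.52656172, 0.24571395, 0.03690796]), np.float64(0.003015378659129314)) [0.52576939 0.24320533 0.04180825] [0.53202435 0.24621601 0.04434531]
140 [236.5 204.5] [   0    0   36   36 1296]
160 [236.5 204.5] [   0    0   36   36 1296]
180 [236.5 204.5] [   0    0   36   36 1296]
140 [395.81122449 216.79591837] [  9  11  19  14 196]
160 [395.5 216.5] [   0    0   36   36 1296]
180 [395.5 216.5] [   0    0   36   36 1296]
small [135 133 124] [153 148 141] (array([0.63151934, 0.09850745, 0.02331334]), np.float64(0.0002588010314893992)) [0.62890489 0.09789385 0.03287493] [0.63694968 0.09875262 0.03155025]
140 [297.5 161.5] [   0    0   36   36 1296]
160 [297.5 161.5] [   0    0   36   36 1296]
180 [297.5 161.5] [   0    0   36   36 1296]
140 [337.13793103 247.98275862] [ 12  12  13  12 116]
160 [336.5 248.5] [   0    0   36   36 1296]
180 [336.5 248.5] [   0    0   36   36 1296]
jar [139 135 126] [153 146 140] (array([0.44724826, 0.09971809, 0.05632585]), np.float64(0.0003044930933853203)) [0.44593106 0.09911508 0.07032907] [0.46240871 0.09980263 0.07365514]
140 [297.50733591 235.4988417 ] [   0    0   36   36 1295]
160 [297.5 235.5] [   0    0   36   36 1296]
180 [297.5 235.5] [   0    0   36   36 1296]
140 [342.56441718 183.3190184 ] [ 10  10  17  12 163]
160 [341.48686244 185.49227202] [   0    0   36   36 1294]
180 [341.5 185.5] [   0    0   36   36 1296]
port [135 133 125] [152 146 140] (array([ 0.51191898, -0.19250684,  0.08112126]), np.float64(0.0008255018273975749)) [ 0.51189381 -0.19282301  0.08154815] [ 0.51318065 -0.19160499  0.08257207]
140 [425.5 202.5] [   0    0   36   36 1296]
160 [425.5 202.5] [   0    0   36   36 1296]
180 [425.5 202.5] [   0    0   36   36 1296]
140 [228.94117647 190.70588235] [12 15  8  6 34]
160 [230.5 190.5] [   0    0   36   36 1296]
180 [230.5 190.5] [   0    0   36   36 1296]
```

View pics/crop.png

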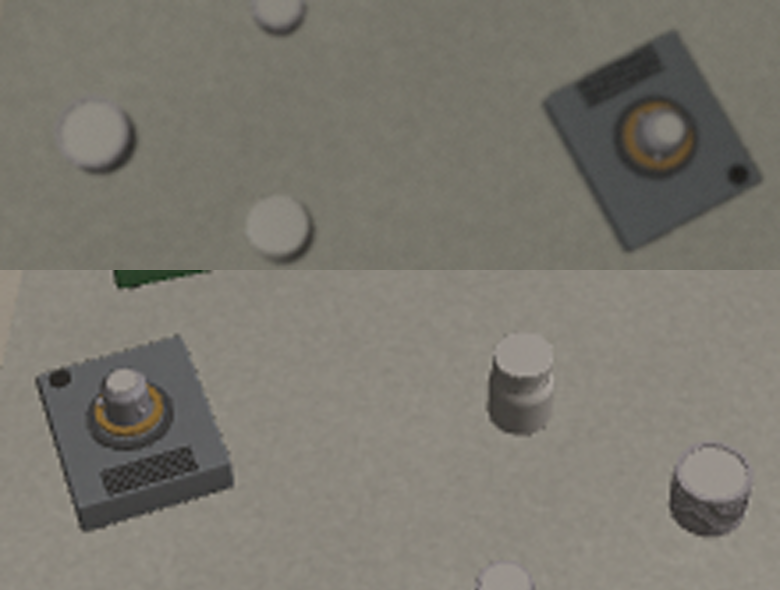

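The crop confirms the layout: upright port on the grey box (pins are small nubs above the brass ring), cell at the right in the scene view. First I'll look at the port from the wrist camera, on the way to the cell.

>>> {"fn": "arm_command", "kwargs": {"steps": [{"translation":[-386,286,0],"rotation":[0,0,0],"claw":87},{"translation":[-386,286,0],"rotation":[0,0,0],"claw":87},{"translation":[-386,286,0],"rotation":[0,0,0],"claw":87},{"translation":[-386,286,0],"rotation":[0,0,0],"claw":87},{"translation":[-386,286,0],"rotation":[0,0,0],"claw":87}]}}

```text
clock: 0.65
tool_pos: [0.4023, -0.3928, 0.2022]
orientation: [180.0, -0.0, -155.4]
force: [1.1, -0.4, -0.2]
opening: 0.0869
gripper_force: 0.0
```

>>> {"fn": "arm_command", "kwargs": {"steps": [{"translation":[-184,136,0],"rotation":[0,0,0],"claw":87},{"translation":[-184,136,0],"rotation":[0,0,0],"claw":87},{"translation":[-184,136,0],"rotation":[0,0,0],"claw":87},{"translation":[-184,136,0],"rotation":[0,0,0],"claw":87},{"translation":[-184,136,0],"rotation":[0,0,0],"claw":87}]}}

```text
clock: 1.15
tool_pos: [0.5136, -0.1914, 0.2024]
orientation: [180.0, 0.0, -155.3]
force: [1.0, -0.2, -0.1]
opening: 0.0866
gripper_force: 0.0
```

```bash
python3 - <<'E'
from h import *
im,d,o=shot("wrist","w1");print(o["tool_pos"],o["orientation"],o["joint_pos"])
E
```

```text
[ 0.51360999 -0.1913651   0.20237861] [ 1.79995858e+02  2.63289215e-02 -1.55263167e+02] [ 3.69552985e-02  8.60474524e+00 -1.54488756e+01 -1.61722509e-02
 -6.59241909e+01 -6.52935269e+01]
```

View pics/w1.png

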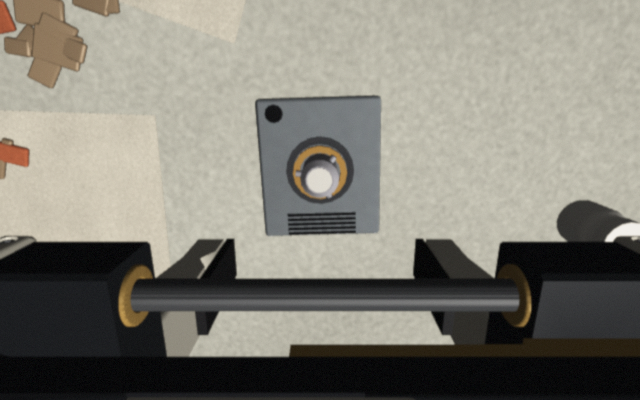

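The wrist view shows the port top at about (320,180), the brass seat and shoulder ring around it at (320,170), and the box between the fingers.

```bash
cat >> h.py <<'E'
def cloud(tag):
    im,d,C,o=load(tag);f,cx,cy,T=C;v,u=np.mgrid[:400,:640]
    P=np.stack([(u-cx)/f*d,(v-cy)/f*d,d],-1)@T[:3,:3].T+T[:3,3];return im,d,P,C,o
E
python3 - <<'E'
from h import *
im,d,P,C,o=cloud("w1")
sub=np.zeros(d.shape,bool);sub[90:240,250:390]=1;sub&=d>0
z=P[...,2]
m=sub&(z>.075);print("top",m.sum(),np.percentile(z[m],[50,90]))
g=im.mean(2)
m2=(m&(g>170)).astype(np.uint8);c,r=cv2.minEnclosingCircle(cv2.findNonZero(m2));print(c,r);print("bright",onplane(C,*c,.082))
p=P[m&(z>.0795)];print("depth top",(p.max(0)+p.min(0))/2,np.ptp(p,0))
hsv=cv2.cvtColor(im,cv2.COLOR_RGB2HSV);b=sub&(hsv[...,0]>8)&(hsv[...,0]<28)&(hsv[...,1]>110)
e=cv2.fitEllipse(cv2.convexHull(cv2.findNonZero(b.astype(np.uint8))));print("brass",e,onplane(C,*e[0],.052),P[b].mean(0))
k=sub&(z>.036)&(z<.044);rc=cv2.minAreaRect((P[k][:,:2]*1000).astype(np.float32));print("box",rc)
E
```

```text
top 1135 [0.08009517 0.08148916]
(321.9560546875, 180.1648406982422) 15.525202751159668
bright [ 0.51000018 -0.19360975  0.082     ]
depth top [ 0.51027213 -0.19614714  0.08123996] [0.02744129 0.02752748 0.00347923]
brass ((319.51031494140625, 172.0614776611328), (52.64436340332031, 53.680782318115234), 94.59810638427734) [ 0.51038092 -0.19621775  0.052     ] [ 0.50504067 -0.1982859   0.0499454 ]
box ((510.5504455566406, -196.0808868408203), (138.91583251953125, 119.15901184082031), 26.430072784423828)
```

>>> {"fn": "arm_command", "kwargs": {"steps": [{"translation":[-112,220,0],"rotation":[0,0,0],"claw":87},{"translation":[-112,220,0],"rotation":[0,0,0],"claw":87},{"translation":[-112,220,0],"rotation":[0,0,0],"claw":87},{"translation":[-112,220,0],"rotation":[0,0,0],"claw":87},{"translation":[-112,220,0],"rotation":[0,0,0],"claw":87}]}}

```text
clock: 1.7
tool_pos: [0.5222, 0.0544, 0.2025]
orientation: [180.0, 0.0, -155.4]
force: [1.8, 1.1, -1.4]
opening: 0.0873
gripper_force: 0.0
```

>>> {"fn": "arm_command", "kwargs": {"steps": [{"translation":[-85,170,30],"rotation":[0,0,0],"claw":87},{"translation":[-85,170,30],"rotation":[0,0,0],"claw":87},{"translation":[-85,170,30],"rotation":[0,0,0],"claw":87},{"translation":[-85,170,30],"rotation":[0,0,0],"claw":87},{"translation":[-85,170,30],"rotation":[0,0,0],"claw":87}]}}

```text
clock: 2.2
tool_pos: [0.5285, 0.2463, 0.1706]
orientation: [-180.0, -0.1, -155.2]
force: [-0.4, -0.6, 1.0]
opening: 0.0869
gripper_force: 0.0
```

```bash
python3 - <<'E'
from h import *
im,d,o=shot("wrist","w2");print(o["tool_pos"],o["orientation"],o["joint_pos"])
im,d,P,C,o=cloud("w2");z=P[...,2]
near=np.hypot(P[...,0]-.53,P[...,1]-.245)<.05
for lo in(.038,.041):
    m=near&(d>0)&(z>lo)&(z<.06);p=P[m]
    c,r=cv2.minEnclosingCircle((p[:,:2]*1000).astype(np.float32));print(m.sum(),np.median(z[m]),c,r,(p.max(0)+p.min(0))/2,np.ptp(p,0))
    e=cv2.fitEllipse(cv2.convexHull(cv2.findNonZero(m.astype(np.uint8))));print(e,onplane(C,*e[0],.044))
E
```

```text
[0.52851904 0.24630248 0.17059571] [-1.79986482e+02 -9.60337111e-02 -1.55166020e+02] [ 4.41769061e+01  1.33332027e+01 -1.37797964e+01 -2.13871888e-02
 -6.29820930e+01 -1.09333183e+02]
3121 0.04083768607918592 (527.9008178710938, 247.1982421875) 28.98350715637207 [0.52778726 0.2472864  0.04133182] [0.05760302 0.05723895 0.00634289]
((324.1076965332031, 181.5519256591797), (62.65087127685547, 63.551544189453125), 90.47816467285156) [0.52640749 0.24676673 0.044     ]
1392 0.04204286541468838 (527.7752075195312, 247.22671508789062) 28.814245223999023 [0.52782723 0.2472864  0.0427524 ] [0.05752307 0.05723895 0.00350173]
((324.1060791015625, 181.7755584716797), (62.02800369262695, 63.600914001464844), 91.98857116699219) [0.52659424 0.24685157 0.044     ]
```

View pics/w2.png

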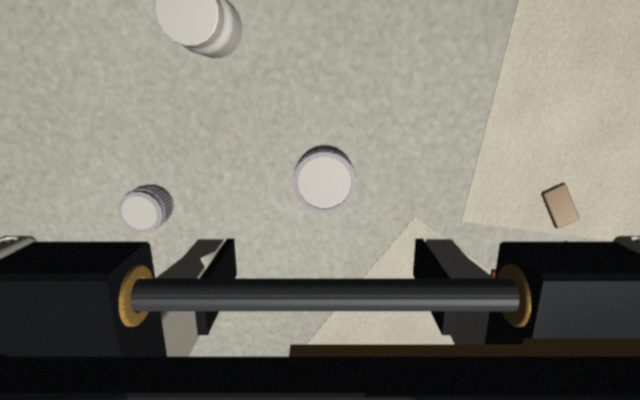

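The cell sits centred at about (324,181), clear of the small cell (140,210) and the jar (188,20). Next I descend and grip.

>>> {"fn": "arm_command", "kwargs": {"steps": [{"translation":[0.5,1,50],"rotation":[0,0,0],"claw":87},{"translation":[0.5,1,100],"rotation":[0,0,0],"claw":87},{"translation":[0.5,1,130],"rotation":[0,0,0],"claw":87},{"translation":[0.5,1,150],"rotation":[0,0,0],"claw":87},{"translation":[0.5,1,160],"rotation":[0,0,0],"claw":87}]}}

```text
clock: 2.75
tool_pos: [0.5272, 0.2412, 0.0104]
orientation: [-179.9, -0.2, -155.4]
force: [0.2, -0.0, -1.4]
opening: 0.0868
gripper_force: 0.0
```

>>> {"fn": "arm_command", "kwargs": {"steps": [{"translation":[0,0,0],"rotation":[0,0,0],"claw":87},{"translation":[0,0,0],"rotation":[0,0,0],"claw":60},{"translation":[0,0,0],"rotation":[0,0,0],"claw":40},{"translation":[0,0,0],"rotation":[0,0,0],"claw":40},{"translation":[0,0,0],"rotation":[0,0,0],"claw":40}]}}

```text
clock: 3.25
tool_pos: [0.5285, 0.2434, 0.0133]
orientation: [180.0, 0.1, -155.4]
force: [-0.9, 1.7, 1.5]
opening: 0.0606
gripper_force: 0.6
```

>>> {"fn": "arm_command", "kwargs": {"steps": [{"translation":[0,0,0],"rotation":[0,0,0],"claw":40},{"translation":[0,0,0],"rotation":[0,0,0],"claw":40},{"translation":[0,0,0],"rotation":[0,0,0],"claw":40},{"translation":[0,0,0],"rotation":[0,0,0],"claw":40},{"translation":[0,0,0],"rotation":[0,0,0],"claw":40}]}}

```text
clock: 3.75
tool_pos: [0.5285, 0.2435, 0.0131]
orientation: [180.0, 0.1, -155.4]
force: [-1.8, 1.7, 6.5]
opening: 0.0559
gripper_force: 30.0
```

>>> {"fn": "arm_command", "kwargs": {"steps": [{"translation":[0,0,-40],"rotation":[0,0,0],"claw":40},{"translation":[0,0,-80],"rotation":[0,0,0],"claw":40},{"translation":[0,0,-120],"rotation":[0,0,0],"claw":40},{"translation":[20,-40,-120],"rotation":[0,0,0],"claw":40},{"translation":[40,-80,-120],"rotation":[0,0,0],"claw":40}]}}

```text
clock: 4.25
tool_pos: [0.5253, 0.1538, 0.1335]
orientation: [180.0, 0.1, -155.2]
force: [0.3, -2.2, -0.9]
opening: 0.056
gripper_force: 30.0
```

>>> {"fn": "arm_command", "kwargs": {"steps": [{"translation":[20,-40,0],"rotation":[0,0,0],"claw":40},{"translation":[40,-80,0],"rotation":[0,0,0],"claw":40},{"translation":[60,-120,0],"rotation":[0,0,0],"claw":40},{"translation":[80,-160,0],"rotation":[0,0,0],"claw":40},{"translation":[100,-200,0],"rotation":[0,0,0],"claw":40}]}}

```text
clock: 4.75
tool_pos: [0.5168, -0.0716, 0.1323]
orientation: [180.0, -0.0, -155.4]
force: [-0.1, 0.7, -0.3]
opening: 0.0557
gripper_force: 30.0
```

>>> {"fn": "arm_command", "kwargs": {"steps": [{"translation":[20,-40,0],"rotation":[0,0,0],"claw":40},{"translation":[40,-80,0],"rotation":[0,0,0],"claw":40},{"translation":[55,-105,0],"rotation":[0,0,0],"claw":40},{"translation":[60,-112,0],"rotation":[0,0,0],"claw":40},{"translation":[60,-112,0],"rotation":[0,0,0],"claw":40}]}}

```text
clock: 5.25
tool_pos: [0.5089, -0.1978, 0.1319]
orientation: [180.0, -0.0, -155.5]
force: [0.9, 0.6, -1.5]
opening: 0.056
gripper_force: 30.0
```

```bash
python3 - <<'E'
from h import *
im,d,o=shot("wrist","w3");print(o)
im,d,o=shot("scene","s3");_,_,P,C,_=cloud("s3")
z=P[...,2];m=(d>0)&(z>.155)&(z<.175)&(np.hypot(P[...,0]-.51,P[...,1]+.196)<.06);print(m.sum(),P[m].mean(0) if m.any() else 0)
w=load("w3")[0]
cv2.imwrite("pics/w3s.png",np.vstack([cv2.resize(w,(480,300)),cv2.resize(im[100:260,130:386],(480,300))])[:,:,::-1])
E
```

```text
{'clock': 5.25, 'joint_pos': array([-6.77195007e-01,  1.18377631e+01, -2.13008361e+01, -1.27174893e-02,
       -5.69206057e+01, -6.48347500e+01]), 'qvel': array([ 2.28664893, -0.36415031, -0.19306915, -0.16444252,  0.09540323,
       -1.20520659]), 'tau': array([ -1.20543703, -43.2960391 ,  26.67575419,   6.52268171,
        -0.08097692,   0.31396595]), 'tool_pos': array([ 0.50886806, -0.19775331,  0.13189454]), 'orientation': array([ 1.79965186e+02, -4.90577229e-02, -1.55518877e+02]), 'force': array([ 0.90781825,  0.57108786, -1.50049348]), 'moment': array([ 0.04344983, -0.03142102, -0.01388635]), 'gripper_force': 29.999261976918206, 'opening': 0.05602044769639128}
409 [ 0.51465808 -0.19467412  0.16202988]
```

View pics/w3s.png

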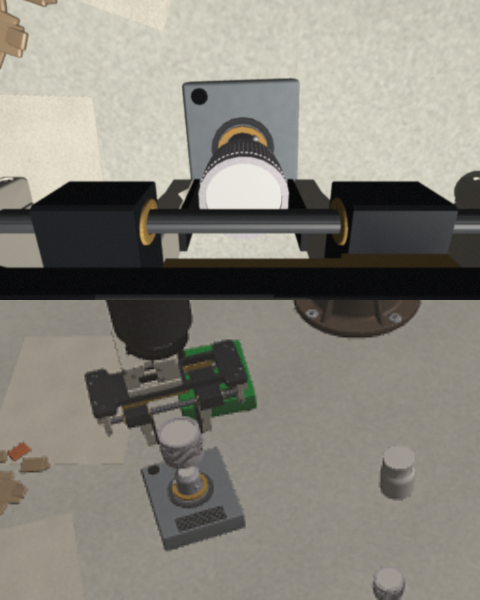

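The cell is held upright, opal face up, just above the port. I'll compare its measured centre with the port.

```bash
python3 - <<'E'
from h import *
im,d,P,C,o=cloud("w3");z=P[...,2]
print(ctrl.get_obs()["tool_pos"])
m=(d>0)&(z>.152)&(z<.172)&(np.hypot(P[...,0]-.51,P[...,1]+.196)<.04)&(im.mean(2)>60)
p=P[m];print(m.sum(),np.median(z[m]))
w=(m&(im.mean(2)>170)).astype(np.uint8);v=cv2.findNonZero(w).reshape(-1,2);print(v.min(0),v.max(0))
for y in (240,250,256,262,270,280):
    r=np.where(w[y])[0]
    if len(r):print(y,r.min(),r.max(),[np.round(onplane(C,u,y,.1635),4)[:2] for u in(r.min(),r.max())])
u,y=v[v[:,1].argmin()];print("front",onplane(C,320,y,.1635))
# circle fit to upper-edge points
q=np.array([onplane(C,u,v[v[:,0]==u][:,1].min(),.1635)[:2] for u in range(v[:,0].min()+6,v[:,0].max()-6,3)])
A=np.c_[2*q,np.ones(len(q))];s=np.linalg.lstsq(A,(q**2).sum(1),rcond=None)[0];print("circle",s[:2],np.sqrt(s[2]+s[:2]@s[:2]))
E
```

```text
[ 0.50944886 -0.1962724   0.13213695]
7971 0.15952432759874519
[265 205] [384 318]
240 271 380 [array([ 0.5068, -0.2237]), array([ 0.4862, -0.1785])]
250 267 382 [array([ 0.5121, -0.2235]), array([ 0.4903, -0.1754])]
256 266 384 [array([ 0.5151, -0.2228]), array([ 0.4926, -0.1732])]
262 266 383 [array([ 0.5179, -0.2216]), array([ 0.4955, -0.1723])]
270 266 383 [array([ 0.5218, -0.2201]), array([ 0.4991, -0.1704])]
front [ 0.48231986 -0.21025269  0.1635    ]
circle [ 0.50876373 -0.19560848] 0.028064757215740713
```

>>> {"fn": "arm_command", "kwargs": {"steps": [{"translation":[-1,-1,10],"rotation":[0,0,0],"claw":40},{"translation":[-1,-1,22],"rotation":[0,0,0],"claw":40},{"translation":[-1,-1,34],"rotation":[0,0,0],"claw":40},{"translation":[-1,-1,42],"rotation":[0,0,0],"claw":40},{"translation":[-1,-1,45],"rotation":[0,0,0],"claw":40}]}}

```text
clock: 5.85
tool_pos: [0.5102, -0.1968, 0.0858]
orientation: [179.9, -0.1, -155.4]
force: [-0.0, -0.0, -0.7]
opening: 0.0559
gripper_force: 30.0
```

>>> {"fn": "arm_command", "kwargs": {"steps": [{"translation":[0,0,2],"rotation":[0,0,0],"claw":40},{"translation":[0,0,4],"rotation":[0,0,0],"claw":40},{"translation":[0,0,4],"rotation":[0,0,0],"claw":40}]}}

```text
clock: 6.15
tool_pos: [0.5111, -0.1972, 0.0834]
orientation: [-180.0, 0.0, -155.4]
force: [0.1, 0.2, -2.4]
opening: 0.0558
gripper_force: 30.0
```

>>> {"fn": "arm_command", "kwargs": {"steps": [{"translation":[0,0,2],"rotation":[0,0,0],"claw":40},{"translation":[0,0,4],"rotation":[0,0,0],"claw":40},{"translation":[0,0,6],"rotation":[0,0,0],"claw":40},{"translation":[0,0,6],"rotation":[0,0,0],"claw":40}]}}

```text
clock: 6.55
tool_pos: [0.5116, -0.1972, 0.0787]
orientation: [-179.9, 0.1, -155.3]
force: [-2.6, 3.1, 9.7]
opening: 0.0564
gripper_force: 30.0
```

The underside is resting on the pins (TCP z 0.0787, 9.7 N). Next I turn, starting with the sign check.

>>> {"fn": "arm_command", "kwargs": {"steps": [{"translation":[0,0,0.5],"rotation":[0,0,-0.8],"claw":40},{"translation":[0,0,0.5],"rotation":[0,0,-1.6],"claw":40},{"translation":[0,0,0.5],"rotation":[0,0,-2.4],"claw":40},{"translation":[0,0,0.5],"rotation":[0,0,-2.4],"claw":40}]}}

```text
clock: 6.95
tool_pos: [0.5124, -0.1975, 0.0787]
orientation: [-179.9, 0.1, -143.2]
force: [-2.0, 0.0, 9.9]
opening: 0.0558
gripper_force: 30.0
```

```bash
python3 -c "
from h import *
o=ctrl.get_obs();print(o['joint_pos'],o['tool_pos'],o['force'],o['moment'])"
```

```text
[ -0.59820116  15.255613   -24.8186259    0.06752847 -49.74653539
 -52.63297997] [ 0.51241785 -0.19752229  0.07867842] [-1.96673894e+00  2.87329390e-03  9.88855448e+00] [0.41180272 0.599364   0.09179473]
```

>>> {"fn": "arm_command", "kwargs": {"steps": [{"translation":[0,0,0],"rotation":[0,0,-0.8],"claw":40},{"translation":[0,0,0],"rotation":[0,0,-1.6],"claw":40},{"translation":[0,0,0],"rotation":[0,0,-2.4],"claw":40},{"translation":[0,0,0],"rotation":[0,0,-2.4],"claw":40}]}}

```text
clock: 7.35
tool_pos: [0.5116, -0.1974, 0.0774]
orientation: [-179.9, 0.0, -131.3]
force: [0.6, -1.1, 0.6]
opening: 0.056
gripper_force: 30.0
```

The force vanished and z dropped, so the keyways may have been found. I push down gently without turning.

>>> {"fn": "arm_command", "kwargs": {"steps": [{"translation":[0,0,1.5],"rotation":[0,0,0],"claw":40},{"translation":[0,0,3],"rotation":[0,0,0],"claw":40},{"translation":[0,0,4],"rotation":[0,0,0],"claw":40},{"translation":[0,0,4],"rotation":[0,0,0],"claw":40}]}}

```text
clock: 7.75
tool_pos: [0.5119, -0.1977, 0.0747]
orientation: [-179.9, 0.0, -131.4]
force: [-3.4, -0.4, 13.7]
opening: 0.056
gripper_force: 30.0
```

```bash
python3 -c "
from h import *
o=ctrl.get_obs();print(o['joint_pos'],o['tool_pos'],o['force'],o['moment'])"
```

```text
[ -0.6003955   15.52194268 -25.08881783   0.10336574 -49.27145648
 -40.86778022] [ 0.51194277 -0.19772495  0.07471635] [-3.37146953 -0.35943177 13.69681458] [0.17863863 1.25548284 0.53245444]
```

>>> {"fn": "arm_command", "kwargs": {"steps": [{"translation":[0,0,0],"rotation":[0,0,-0.3],"claw":40},{"translation":[0,0,0],"rotation":[0,0,-0.6],"claw":40},{"translation":[0,0,0],"rotation":[0,0,-0.6],"claw":40}]}}

```text
clock: 8.05
tool_pos: [0.5113, -0.1973, 0.0729]
orientation: [-180.0, 0.0, -128.4]
force: [2.5, -2.2, 1.1]
opening: 0.0559
gripper_force: 30.0
```

```bash
python3 -c "
from h import *
o=ctrl.get_obs();print(o['joint_pos'],o['tool_pos'],o['force'],o['moment'])"
```

```text
[-6.10265400e-01  1.56460043e+01 -2.51731376e+01  1.63140262e-02
 -4.91477439e+01 -3.78030551e+01] [ 0.51128433 -0.19734348  0.0728659 ] [ 2.46364688 -2.16247835  1.14458549] [-0.65349269 -0.45464679  0.07166475]
```

Freed by a 3° turn (z 0.0729, force 1 N). I turn a touch more towards the middle of the keyway and continue down.

>>> {"fn": "arm_command", "kwargs": {"steps": [{"translation":[0,0,1],"rotation":[0,0,-0.3],"claw":40},{"translation":[0,0,3],"rotation":[0,0,-0.5],"claw":40},{"translation":[0,0,5],"rotation":[0,0,-0.5],"claw":40},{"translation":[0,0,7],"rotation":[0,0,-0.5],"claw":40},{"translation":[0,0,7],"rotation":[0,0,-0.5],"claw":40}]}}

```text
clock: 8.55
tool_pos: [0.5106, -0.1973, 0.0655]
orientation: [180.0, -0.0, -125.9]
force: [0.7, -1.6, -0.7]
opening: 0.0559
gripper_force: 30.0
```

```bash
python3 -c "
from h import *
o=ctrl.get_obs();print(o['tool_pos'],o['force'],o['moment'])"
```

```text
[ 0.5105747  -0.19727586  0.06548392] [ 0.6878081  -1.5731865  -0.65819006] [-0.51938838  0.09856812  0.00505386]
```

>>> {"fn": "arm_command", "kwargs": {"steps": [{"translation":[0,0,2],"rotation":[0,0,0],"claw":40},{"translation":[0,0,4],"rotation":[0,0,0],"claw":40},{"translation":[0,0,6],"rotation":[0,0,0],"claw":40},{"translation":[0,0,8],"rotation":[0,0,0],"claw":40},{"translation":[0,0,8],"rotation":[0,0,0],"claw":40}]}}

```text
clock: 9.05
tool_pos: [0.5105, -0.1975, 0.0581]
orientation: [180.0, -0.0, -125.9]
force: [-3.5, -2.7, 8.7]
opening: 0.0563
gripper_force: 30.0
```

>>> {"fn": "arm_command", "kwargs": {"steps": [{"translation":[0,0,1],"rotation":[0,0,0],"claw":40},{"translation":[0,0,2],"rotation":[0,0,0],"claw":40},{"translation":[0,0,2],"rotation":[0,0,0],"claw":40}]}}

```text
clock: 9.35
tool_pos: [0.5105, -0.1976, 0.0571]
orientation: [-180.0, -0.1, -125.9]
force: [-6.1, -1.7, 15.4]
opening: 0.0565
gripper_force: 30.0
```

>>> {"fn": "arm_command", "kwargs": {"steps": [{"translation":[0,0,1],"rotation":[0,0,0],"claw":40},{"translation":[0,0,1],"rotation":[0,0,0],"claw":40},{"translation":[0,0,1],"rotation":[0,0,0],"claw":40}]}}

```text
clock: 9.65
tool_pos: [0.5105, -0.1977, 0.0569]
orientation: [-180.0, -0.1, -125.8]
force: [-9.3, 0.3, 23.3]
opening: 0.0558
gripper_force: 30.0
```

```bash
python3 - <<'E'
from h import *
w,_,o=shot("wrist","w5");s,d,o=shot("scene","s5");print(o['tool_pos'],o['force'],o['moment'],o['qvel'])
_,_,P,C,_=cloud("w5");z=P[...,2];m=(w.mean(2)>150)&(np.hypot(P[...,0]-.51,P[...,1]+.197)<.026)&(z>.07)&(z<.11);print("cell top z wrist",m.sum(),np.median(z[m]))
_,_,P,C,_=cloud("s5");z=P[...,2];m=(s.mean(2)>120)&(np.hypot(P[...,0]-.51,P[...,1]+.197)<.026)&(z>.07)&(z<.11);print("scene",m.sum(),np.median(z[m]),P[m].mean(0))
cv2.imwrite("pics/v5.png",np.vstack([cv2.resize(w,(480,300)),cv2.resize(s[150:250,170:330],(480,300))])[:,:,::-1])
E
```

```text
[ 0.51045832 -0.19771786  0.05691598] [-8.73228852 -0.68958603 22.99387657] [ 0.16756111  3.64771511 -0.05498811] [-0.06687821 -0.04314948 -0.051351    0.02201711  0.08561131 -0.1141175 ]
cell top z wrist 6257 0.0847143970642977
scene 175 0.08602585603741841 [ 0.51026792 -0.19325079  0.08617998]
```

View pics/v5.png

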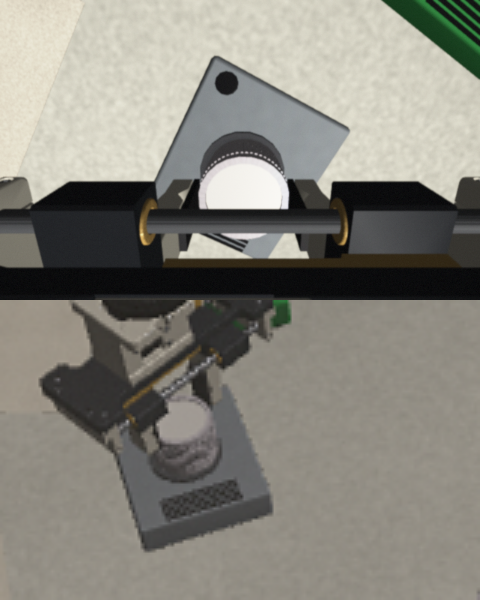

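The cell sits flush on the shoulder ring with no brass showing. The last 1 mm of command gained only 0.2 mm but 8 N, and the TCP height matches home (0.057). The fingers still hold it, pushing with about 23 N.

```bash
python3 -c "
from plant import ctrl
print(ctrl.close_job())"
```

```text
the job is handed in; nothing more can be done
None
```

The larger cell is keyed over the pins and handed in fully home on the shoulder ring, still gripped and pressed down with about 23 N at 9.75 s; the hand-in returned no verdict, and I never went near the small cell, jar or bowl.

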